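# Clamp a circuit board in the adjustable holder and keep the index pin home

### The job

Pick up the circuit board from its black stand, lay it flat across the ledges of the two rails of the aluminium board holder (either way round, square to the rails) and let go of it. Then pull up the black knob of the spring plunger, slide the movable rail one hole towards the fixed rail so that both ends of the board are caught under the rails' lips, and let the pin go fully home in that next hole. Finish holding: stay gripped on the knob with the pin kept fully home, and leave the other things on the bench where they are.

Things in the scene. Friction and masses are not known exactly. Their poses are not given: they have to be found in the camera images.
- board_center (a point): Centre (half-way up its thickness) of the loose green circuit board: rigid slab 64 mm (x) by 110 mm (y) by 3 mm (z, up), about 0.11 kg. Components up to 18 mm tall on top stay 4 mm in from the long edges and 10 mm from the short ends; underside bare. The long edges can be pinched across the 64 mm
- board: The same circuit board; origin at the centre of its underside, long axis y
- stand: Fixed black stand on which the board starts, roughly in line with it; origin at the centre of its underside. Two bars, 48 mm (x) by 12 mm (y) and 22 mm high, at y = -42 and 42 mm carry the board's ends; a strip 30 mm wide (x) and 6 mm high joins them. The middle of the board's long edges is free down to the bench
- holder: Aluminium board holder, fixed; origin at the underside of its base plate (6 mm thick, x -114 to 106 mm, y -135 to 135 mm). y = sliding direction, from the movable rail (-y) to the fixed rail (+y); z up. The two rails run along x, from -45 to 45 mm. Between their ledges it is open down to the plate, with room for fingertips at the board's long edges
- fixed_seat (a point): On the fixed rail, x = 0: foot of the web's inner face at the ledge's top, holder's y = 56 mm, z = 30 mm. The ledge reaches 30 mm inwards (to -y) at this height; a lip, 38 to 42 mm above the bench, reaches 5 mm inwards from the web. The movable rail is the mirror image. The board lying on the ledges has its centre 31.5 mm above the bench
- moving_seat (a point): The same point on the movable rail: holder's y = -81 mm + joint sliding_rail, z = 30 mm, its ledge and lip reaching to +y. At the start the lips are 127 mm apart, so the 110 mm board goes down between them, best centred at x = 0, y = -12.5 mm. In the next hole the webs are 112 mm apart and the board is caught at about y = 0 under both lips
- sliding_rail (a joint): Position of the movable rail along the holder's y, m: about 0 at the start, pin in its starting hole; the next hole towards the fixed rail is at 0.025 (holes 10 mm wide every 25 mm in the steel index bar under the saddle; the pin has 1 mm play each way). About 2.5 N of friction plus light damping; it moves only while the pin is pulled clear
- plunger (a joint): How far the spring plunger is pulled up, m: 0 = pin fully home, 0.009 = tip clear of the hole, riding on the bar, 0.013 = end of travel. The spring pushes it down with 5 N (home) to 8 N (fully pulled). The pin is 8 mm thick with a round nose, so it finds a hole when within about 2 mm of it
- knob_center (a point): Centre (half-way up) of the plunger's black knurled knob, an upright cylinder 26 mm across, 22 mm tall, carried by the movable rail: holder's x = -85 mm, y = -86 mm + joint sliding_rail, 69 mm above the bench with the pin home. Under it a barrel 16 mm across, then a nut 18 mm across, 14 mm in all, on a dark saddle (36 by 44 mm, top at 44 mm). It pulls straight up
- knob: The same black knob; origin at the centre of its underside
- flux_bottle: upright white plastic bottle with a black cap, 38 mm across, 100 mm tall, a bystander; origin at the centre of its underside
- parts_jar: low clear jar with a grey lid, 48 mm across, 50 mm tall, a bystander; origin at the centre of its underside
- tape_reel: flat white component reel lying down, 180 mm across, 12 mm thick, a bystander; origin at the centre of its underside
- screwdriver: small screwdriver with a black handle, 160 mm long, lying, a bystander; long axis x
- brush: small black-handled brush, 170 mm long, lying, a bystander; long axis x
- tweezers: steel tweezers, 135 mm long, lying, a bystander; long axis x
- loupe: upright cylindrical magnifier, clear skirt and black top, 44 mm across, 36 mm tall, a bystander; origin at the centre of its underside
Not all that is in view belongs to the job. Leave any blue look-alike of the board alone.

How it is judged:
On the way, in this order (a step that is already met when the one before it is completed fails the run):
1. the board lies flat on the ledges of both rails, let go, with the movable rail still in its starting hole (x of board_center in the frame of holder between -0.013 and 0.013 m and z of board_center in the frame of holder between 0.029 and 0.034 m and angle between board_center's own z axis and vertical below 0.05 rad and angle between the y axis of board_center and the y axis of holder, either way round below 0.12 rad and y of board_center in the frame of holder between -0.027 and 0.003 m and contact force between the fingers and board below 0.1 N and value of joint sliding_rail between -0.004 and 0.004 m), for 0.2 s.
2. the plunger is pulled up until its pin is clear of the starting hole (value of joint plunger above 0.008 m and contact force between the fingers and knob above 1 N), for 0.1 s.
At the end, for the whole second after the job is handed in: Fingers still grip the knob (over 2 N), pin home (pulled under 2 mm), movable rail at 25 mm within 2 mm; board at rest and flat (tilt under 0.05 rad) on the ledges under both lips, within 3.5 mm of the middle along the slide, 13 mm across it, 0.12 rad of square (x of board_center in the frame of holder between -0.013 and 0.013 m and z of board_center in the frame of holder between 0.029 and 0.034 m and angle between board_center's own z axis and vertical below 0.05 rad and angle between the y axis of board_center and the y axis of holder, either way round below 0.12 rad and y of board_center in the frame of holder between -0.0035 and 0.0035 m and value of joint sliding_rail between 0.023 and 0.027 m and value of joint plunger below 0.002 m and contact force between the fingers and knob above 2 N and linear speed of board below 0.02 m/s); the arm keeps its last pose, push and grip.
It fails at once if a bystander on the bench is pushed more than 30 mm from its place (distance of any of flux_bottle, parts_jar, tape_reel, screwdriver, brush, tweezers, loupe from where it was at the start of the episode above 0.03 m).
It also fails if it takes over 43 s, if anything falls off the work surface, if the arm or the gripper's body presses on something with over 40 N, if the wrist force passes 120 N, or if a joint passes its speed limit or range.

### The arm

A 6-joint arm with a two-finger parallel gripper is mounted at the origin on the work surface. World frame = base frame: x ahead of the robot, y to its left, z up, the work surface at z = 0. Lengths are in m, angles in rad, forces in N, time in s.
With the tool pointing down it reaches from about 0.325 to 0.75 m from the base axis. Payload 7.6 kg.
Tool frame: the origin (TCP) lies midway between the tips of the shut fingers; the grasp point (between the pads) lies manip.pinch_z behind it (manip.pinch_z is the distance from the TCP to the grasp point, in m); z points along the fingers, y is the direction in which the jaws open and shut (so a half turn about z gives the same grasp; the last joint's range is limited). The gripper opens to 85 mm and grips with 20 to 120 N. Pads are 22 mm wide; open, the fingers measure 114 mm over their backs; the gripper's body (76 mm by 85 mm) begins 54 mm behind the grasp point. The pads swing forward as they close: fully open they stand 13 mm farther back than shut.
Start: joints at [1.173, 0.052, 1.401, -0, 1.689, -0.07], TCP at [0.169, 0.497, 0.231] pointing down, gripper open.
Joint ranges: [-2.9, 2.9], [-0.91, 2.17], [0.12, 2.37], [-1.06, 4.2], [0.26, 2.73], [-2.93, 2.93]. Speed limits (rad/s): [2.57, 2.57, 3.01, 3.14, 3.14, 3.14].

### API

Orientations are given as a 3x3 rotation matrix whose columns are the frame's x, y, z axes.
In Python, from cell import manip gives the robot as it stands. The module is installed in compiled form; this text tells all that it offers.
- The arm moves only by the tool apply_moves, never from a script. Its argument "targets" is a list of rows, each a list of 3 entries, a list of its own where there are three numbers: the closure in counts, from 0 (fully open) to 255 (shut), then the shift along the tool's x, y, z in m, then the turn, a rotation vector about the tool's x, y, z in rad. In form: [[hand, [x, y, z], [rx, ry, rz]], ...]. A call has 1 to 20 rows; each row shifts and turns the commanded pose from where the row before left it, along the tool's axes as they then stand; what a row does not reach is not made up. A row lasts 1/8 s, in which the tool goes at most 62.5 mm and 10.7 degrees, less where a joint would pass 70% of its speed; a pose out of reach is approached as far as the arm can. A call with a gripper value outside its range is refused whole. The fingers move at their own pace and stop on an object; "force" is the grip in N (left out, the last holds). Time passes only in rows, so rows that do not move let the fingers close. It gives the time, the measured TCP pose, the force and the opening at its end, in the units of the state.
- manip.get_state(): the state, without advancing time (a new reading comes with each control period).
- manip.read_camera(name): name is "scene" or "side" or "wrist"; returns the picture (384x512x3 uint8, red, green, blue); there is no depth.
- manip.camera_info(name): a dict with "vfov" (degrees; the focal length in pixels is half the picture's height over the tangent of half this angle, whatever the lens; pixels are square), "cx", "cy" (the principal point, pixels), "pose" (4x4, takes a point from camera to world coordinates). Camera axes: x right, y up, looking along -z (the intrinsics and any distortion apply to the point x, -y, -z); pixel columns grow to the right and rows downward; lengths in m; the calibration is good to about 2 mm. A picture is of the moment at which its call begins: read the wrist's pose just before it. camera_info takes no time and is no camera call; for the wrist camera it gives the pose at the moment of the call.
- manip.hand_in(): hands the job in, once; it reports no verdict.
The state is a dict: "time": time; "joint_pos": joint angles; "joint_velocities": joint speeds; "tau": joint torques, N m; "tool_pos": TCP position; "tcp_rot": TCP orientation; "ft_force": force on the tool from outside, world axes, zero at the start; "ft_torque": the same for the moment, N m; "width": opening from 0.0 (shut) to 1.0 (fully open).
Only numpy, scipy, OpenCV 4.12 (cv2) and the standard library are available. Lean on these libraries where they do the work, as an engineer would, in place of code of your own. Each camera call takes 0.05 s, during which the arm holds its last target.

## Working session

There is one attempt and no reset: what is moved stays moved. The work goes in short steps, Python scripts to look and compute and a tool call to move; the robot and the scene stay as the last step left them, time stands still between calls to the robot, and variables do not carry over. Pictures are saved under pics/ and viewed, and the job is handed in when it is done.

Besides the shell and the picture viewer there is one more tool, called after "Request:" as name(argument=value, ...) on one line, values as JSON. apply_moves: Moves the arm, as the interface text tells. Its arguments: {"type":"object","properties":{"targets":{"type":"array","items":{"type":"array"}},"force":{"type":"number"}},"required":["targets"]}

```bash
ls; mkdir -p pics; python3 - <<'E'
from cell import manip
import cv2, numpy as np
s=manip.get_state(); print(s, manip.pinch_z)
for n in ["scene","side","wrist"]:
    i=manip.camera_info(n); print(n,i)
    im=manip.read_camera(n); cv2.imwrite(f"pics/{n}0.png",im[:,:,::-1])
E
```

```text
pics
{'time': 0.0, 'joint_pos': array([ 1.17269533e+00,  5.28368236e-02,  1.40171262e+00,  8.52158140e-06,
        1.68863545e+00, -7.02781223e-02]), 'joint_velocities': array([ 0.00028629,  0.0005598 ,  0.00083979,  0.00150959,  0.00060799,
       -0.00023688]), 'tau': array([ 1.63426201e-03, -3.81674087e+01, -3.60184979e+01,  6.81783445e-05,
        6.12271790e-03, -2.89209041e-06]), 'tool_pos': array([0.16888709, 0.4967705 , 0.23047852]), 'tcp_rot': array([[-9.46745867e-01,  3.21981168e-01, -6.25064213e-04],
       [ 3.21981752e-01,  9.46744742e-01, -1.46444945e-03],
       [ 1.20251111e-04, -1.58772074e-03, -9.99998732e-01]]), 'ft_force': array([-0.96088182, -0.74514282, -1.00839312]), 'ft_torque': array([-0.01043749,  0.01910445, -0.03475545]), 'width': 0.9997086994418296} 0.0187
scene {'vfov': 51.643718701983886, 'cx': 255.1770623891999, 'cy': 190.22876226783177, 'pose': array([[-0.58777634, -0.43304968,  0.68336443,  1.20773775],
       [ 0.80897017, -0.32429651,  0.49030504,  0.36251153],
       [ 0.00928626,  0.84101114,  0.54093809,  0.6540214 ],
       [ 0.        ,  0.        ,  0.        ,  1.        ]])}
side {'vfov': 46.54763057242141, 'cx': 255.96394927648703, 'cy': 190.04214145041024, 'pose': array([[ 0.9762157 ,  0.10633328, -0.18893424,  0.29331914],
       [-0.21670932,  0.50401144, -0.83606791, -1.08950303],
       [ 0.00632318,  0.85712642,  0.51506729,  0.67038074],
       [ 0.        ,  0.        ,  0.        ,  1.        ]])}
wrist {'vfov': 69.707830948584, 'cx': 250.0787441075347, 'cy': 186.83982286634813, 'pose': array([[ 3.21075886e-01, -9.13028384e-01, -2.51573935e-01,
         1.06332408e-01],
       [ 9.47053349e-01,  3.09405990e-01,  8.57781335e-02,
         5.18675046e-01],
       [-4.79388251e-04, -2.65795228e-01,  9.64029391e-01,
         3.72944505e-01],
       [ 0.00000000e+00,  0.00000000e+00,  0.00000000e+00,
         1.00000000e+00]])}
```

View pics/scene0.png

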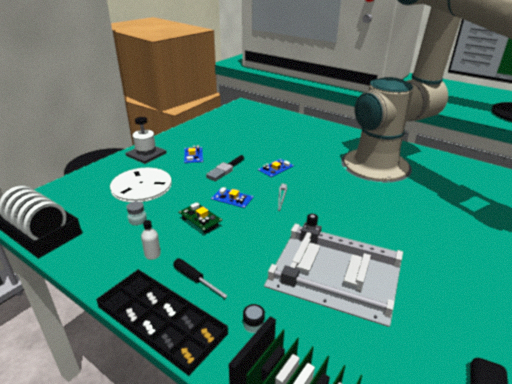

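View pics/side0.png

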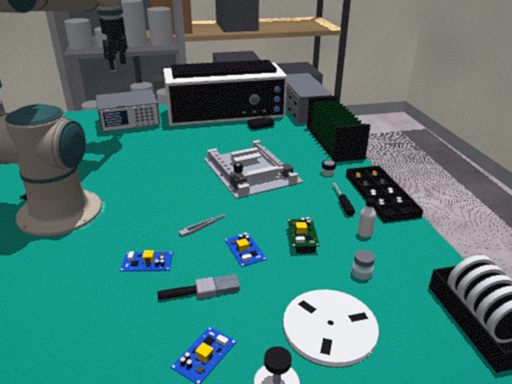

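View pics/wrist0.png

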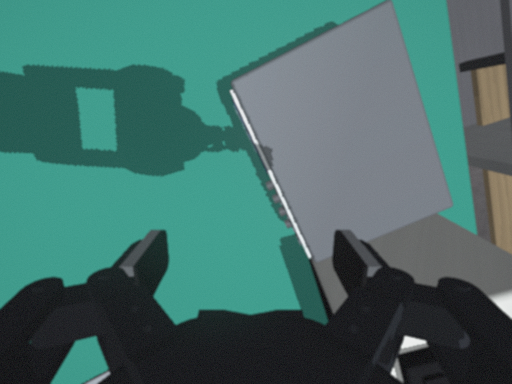

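The scene picture has the green board at (200,217) and the side picture at (302,235). Blue look-alikes are at scene (194,153), (276,167) and (233,197). Only the green one sits on a black stand, so I'll confirm that in an enlarged crop.

```bash
cat > h.py <<'E'
from cell import manip
import cv2, numpy as np
def K(n):
    i=manip.camera_info(n); f=192/np.tan(np.radians(i['vfov'])/2); return f,i['cx'],i['cy'],i['pose']
def ray(n,uv,c=None):
    f,cx,cy,P=c or K(n); u,v=uv
    d=P[:3,:3]@np.array([(u-cx)/f,-(v-cy)/f,-1.]); return P[:3,3],d
def onz(n,uv,z,c=None):
    o,d=ray(n,uv,c); return o+d*(z-o[2])/d[2]
def proj(n,p,c=None):
    f,cx,cy,P=c or K(n); q=P[:3,:3].T@(np.asarray(p)-P[:3,3]); return np.array([cx+f*q[0]/-q[2],cy-f*q[1]/-q[2]])
def tri(l):
    A=np.zeros((3,3));b=np.zeros(3)
    for n,uv in l:
        o,d=ray(n,uv);d=d/np.linalg.norm(d);M=np.eye(3)-np.outer(d,d);A+=M;b+=M@o
    return np.linalg.solve(A,b)
E
python3 - <<'E'
import cv2
a=cv2.imread('pics/scene0.png');b=cv2.imread('pics/side0.png')
def crop(i,x,y,w,h,s):return cv2.resize(i[y:y+h,x:x+w],None,fx=s,fy=s,interpolation=cv2.INTER_CUBIC)
cv2.imwrite('pics/c1.png',cv2.hconcat([crop(a,170,190,65,60,6),crop(b,275,205,65,60,6)]))
cv2.imwrite('pics/c2.png',crop(a,255,200,160,130,5)[:600,:800])
cv2.imwrite('pics/c3.png',crop(b,195,130,115,75,7)[:600,:800])
E
```

```text
(no output)
```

View pics/c1.png

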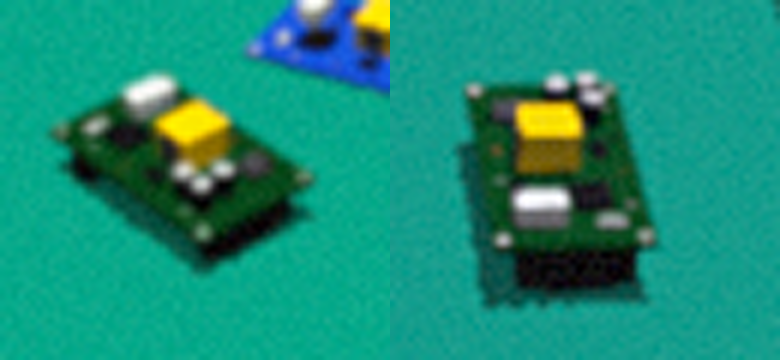

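View pics/c2.png

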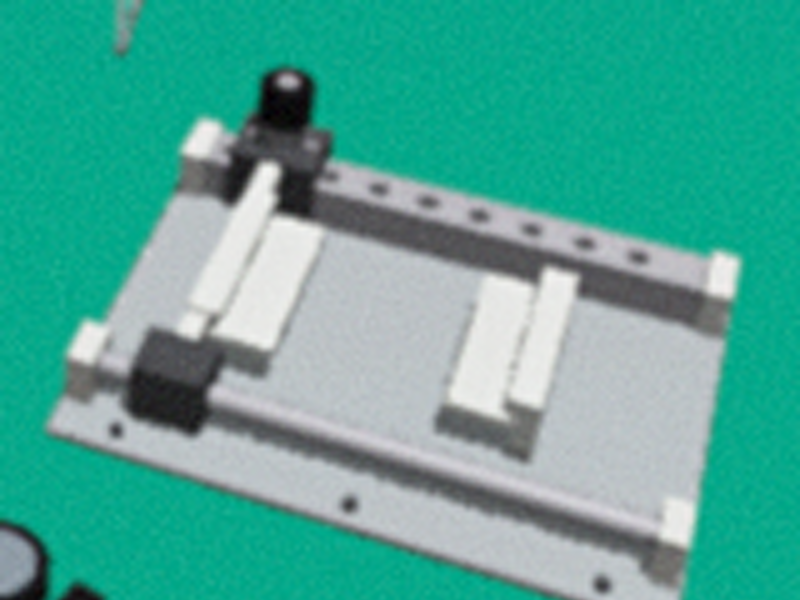

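View pics/c3.png

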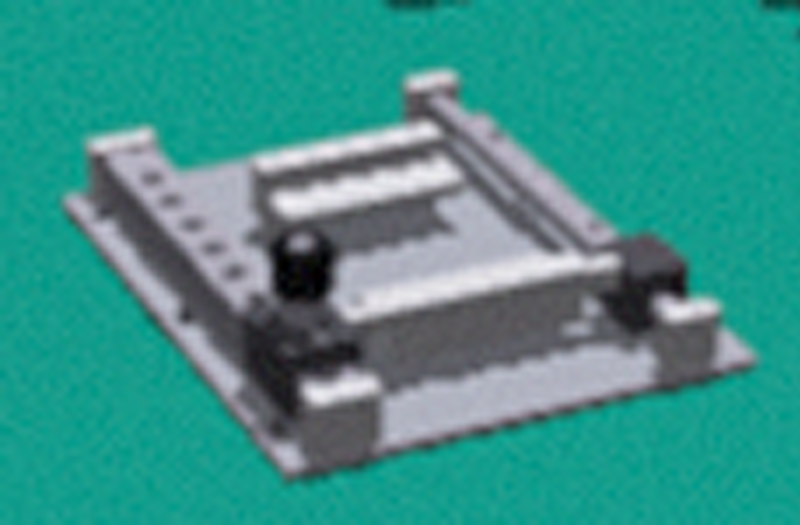

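Confirmed: the green board is on a black stand, and the blue ones lie flat. Next are rough poses.

```bash
python3 - <<'E'
from h import *
np.set_printoptions(precision=4,suppress=True)
for n,l in {'scene':[(179.5,211.7),(203.8,229.7),(221.2,220)],'side':[(288,219.7),(312.5,219.7),(319.2,245),(292.5,245.3)]}.items():
    p=np.array([onz(n,q,.025) for q in l]);print(n,p)
    if n=='side':print(p.mean(0))
    else: print((p[0]+p[2])/2)
S=lambda u,v:(255+u/5,200+v/5); D=lambda u,v:(195+u/7,130+v/7)
for n,l in {'scene':[S(48,432),],'side':[D(65,205),D(290,478),D(755,360)]}.items():
    print(n,np.array([onz(n,q,.006) for q in l]))
# knob top centre z=.080
print(onz('scene',S(288,82),.08),onz('side',D(302,240),.08),tri([('scene',S(288,82)),('side',D(302,240))]))
E
```

```text
scene [[ 0.6219 -0.308   0.025 ]
 [ 0.6407 -0.2032  0.025 ]
 [ 0.5832 -0.1941  0.025 ]]
[ 0.6025 -0.2511  0.025 ]
side [[ 0.5778 -0.2008  0.025 ]
 [ 0.6385 -0.2137  0.025 ]
 [ 0.6205 -0.3154  0.025 ]
 [ 0.5592 -0.3034  0.025 ]]
[ 0.599  -0.2583  0.025 ]
scene [[0.6922 0.0209 0.006 ]]
side [[ 0.4144  0.2137  0.006 ]
 [ 0.4737 -0.0435  0.006 ]
 [ 0.685   0.0088  0.006 ]]
[0.494  0.0231 0.08  ] [0.4911 0.0179 0.08  ] [0.4917 0.0219 0.078 ]
```

```bash
cat >> h.py <<'E'
def plan(pos,ang,n,hand=0,nt=None):
    """from measured pose, to TCP pos with tool x at world angle ang (deg), vertical tool"""
    s=manip.get_state();p=s['tool_pos'];R=s['tcp_rot'];a0=np.degrees(np.arctan2(R[1,0],R[0,0]))
    d=(ang-a0+180)%360-180; nt=nt or n
    print('from',p.round(4),round(a0,2),'turn(tool rz)',round(np.radians(-d),3),'dist',np.linalg.norm(pos-p))
    step=(np.array(pos)-p)/n; a=a0
    for k in range(n):
        c,sn=np.cos(np.radians(a)),np.sin(np.radians(a))
        print([hand,[round(c*step[0]+sn*step[1],4),round(sn*step[0]-c*step[1],4),round(-step[2],4)],[0,0,round(np.radians(-d/nt),4) if k<nt else 0]])
        if k<nt:a+=d/nt
E
python3 - <<'E'
from h import *
plan(np.array([.573,.045,.23]),103.5,11,nt=6)
E
```

```text
from [0.1689 0.4969 0.2307] 161.22 turn(tool rz) 1.007 dist 0.6061882028364256
[0, [np.float64(-0.048), np.float64(-0.0271), np.float64(0.0001)], [0, 0, np.float64(0.1679)]]
[0, [np.float64(-0.0519), np.float64(-0.0187), np.float64(0.0001)], [0, 0, np.float64(0.1679)]]
[0, [np.float64(-0.0542), np.float64(-0.0097), np.float64(0.0001)], [0, 0, np.float64(0.1679)]]
[0, [np.float64(-0.0551), np.float64(-0.0005), np.float64(0.0001)], [0, 0, np.float64(0.1679)]]
[0, [np.float64(-0.0544), np.float64(0.0087), np.float64(0.0001)], [0, 0, np.float64(0.1679)]]
[0, [np.float64(-0.0522), np.float64(0.0177), np.float64(0.0001)], [0, 0, np.float64(0.1679)]]
[0, [np.float64(-0.0485), np.float64(0.0261), np.float64(0.0001)], [0, 0, 0]]
[0, [np.float64(-0.0485), np.float64(0.0261), np.float64(0.0001)], [0, 0, 0]]
[0, [np.float64(-0.0485), np.float64(0.0261), np.float64(0.0001)], [0, 0, 0]]
[0, [np.float64(-0.0485), np.float64(0.0261), np.float64(0.0001)], [0, 0, 0]]
[0, [np.float64(-0.0485), np.float64(0.0261), np.float64(0.0001)], [0, 0, 0]]
```

Request:
apply_moves(targets=[[0, [-0.048, -0.027, 0], [0, 0, 0.168]], [0, [-0.052, -0.019, 0], [0, 0, 0.168]], [0, [-0.054, -0.01, 0], [0, 0, 0.168]], [0, [-0.055, 0, 0], [0, 0, 0.168]], [0, [-0.054, 0.009, 0], [0, 0, 0.168]], [0, [-0.052, 0.018, 0], [0, 0, 0.168]], [0, [-0.048, 0.026, 0], [0, 0, 0]], [0, [-0.048, 0.026, 0], [0, 0, 0]], [0, [-0.048, 0.026, 0], [0, 0, 0]], [0, [-0.048, 0.026, 0], [0, 0, 0]], [0, [-0.048, 0.026, 0], [0, 0, 0]], [0, [0, 0, 0], [0, 0, 0]]])

```text
time: 1.65
tool_pos: [0.573, 0.0455, 0.2296]
tcp_rot: [[-0.229, 0.973, -0.002], [0.973, 0.229, -0.0], [0.0, -0.002, -1.0]]
ft_force: [0.4, 1.2, -0.2]
width: 1.0
```

```bash
python3 - <<'E'
from h import *
s=manip.get_state();print(s['time'],s['tool_pos'],s['tcp_rot'])
import pickle
c=K('wrist');im=manip.read_camera('wrist');cv2.imwrite('pics/w1.png',im[:,:,::-1]);pickle.dump(c,open('w1.pkl','wb'))
cv2.imwrite('pics/w1b.png',cv2.resize(im[:,:,::-1],(800,600),interpolation=cv2.INTER_CUBIC))
plan(np.array([.595,-.315,.23]),79.8,7,nt=3)
E
```

```text
1.65 [0.57303561 0.04546093 0.2296456 ] [[-2.28707422e-01  9.73492580e-01 -2.26078400e-03]
 [ 9.73495203e-01  2.28706980e-01 -4.55791713e-04]
 [ 7.33472295e-05 -2.30510532e-03 -9.99997341e-01]]
from [0.5722 0.0471 0.2301] 103.32 turn(tool rz) 0.411 dist 0.36283012324257374
[0, [np.float64(-0.0511), np.float64(-0.0088), np.float64(0.0)], [0, 0, np.float64(0.1369)]]
[0, [np.float64(-0.0518), np.float64(-0.0017), np.float64(0.0)], [0, 0, np.float64(0.1369)]]
[0, [np.float64(-0.0516), np.float64(0.0054), np.float64(0.0)], [0, 0, np.float64(0.1369)]]
[0, [np.float64(-0.0503), np.float64(0.0124), np.float64(0.0)], [0, 0, 0]]
[0, [np.float64(-0.0503), np.float64(0.0124), np.float64(0.0)], [0, 0, 0]]
[0, [np.float64(-0.0503), np.float64(0.0124), np.float64(0.0)], [0, 0, 0]]
[0, [np.float64(-0.0503), np.float64(0.0124), np.float64(0.0)], [0, 0, 0]]
```

View pics/w1b.png

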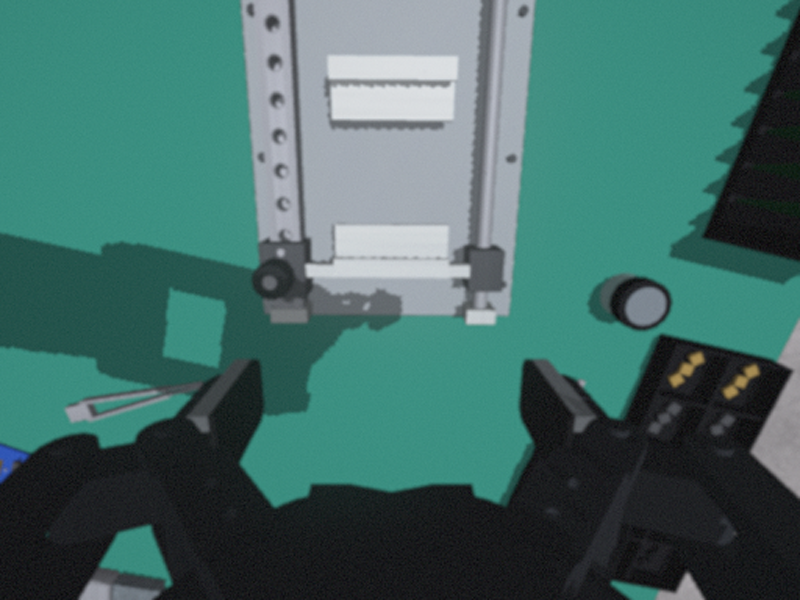

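```bash
python3 - <<'E'
from h import *
import pickle
np.set_printoptions(precision=4,suppress=True)
c=pickle.load(open('w1.pkl','rb'));g=lambda u,v,z:onz('w',(u/1.5625,v/1.5625),z,c)
a,b=g(331,121,.03),g(454,121,.03); d,e=g(335,225,.03),g(448,225,.03)
print(a,b,d,e)
ex=(b-a)/np.linalg.norm(b-a);ex2=(e-d)/np.linalg.norm(e-d);ey=((a+b-d-e));ey/=np.linalg.norm(ey)
print('len',np.linalg.norm(b-a),np.linalg.norm(e-d),np.linalg.norm((a+b-d-e)/2),'ang',np.degrees([np.arctan2(v[1],v[0]) for v in(ex,ex2,ey)]))
m=(a+b+d+e)/4; print('mid y=-12.5',m)
k=g(269,282,.08);print('knobtop',k)
th=np.radians(13.5);X=np.array([np.cos(th),np.sin(th)]);Y=np.array([-X[1],X[0]])
O=m[:2]+.0125*Y;print('O',O,'knob pred',O-.085*X-.086*Y)
E
```

```text
[0.5065 0.1373 0.03  ] [0.5954 0.1582 0.03  ] [0.5245 0.0626 0.03  ] [0.6113 0.0831 0.03  ]
len 0.0913159394477041 0.08923815840568987 0.07680062778471854 ang [ 13.2581  13.2899 102.7468]
mid y=-12.5 [0.5594 0.1103 0.03  ]
knobtop [0.4924 0.0202 0.08  ]
O [0.5565 0.1224] knob pred [0.4939 0.019 ]
```

Request:
apply_moves(targets=[[0, [-0.051, -0.009, 0], [0, 0, 0.137]], [0, [-0.052, -0.002, 0], [0, 0, 0.137]], [0, [-0.052, 0.005, 0], [0, 0, 0.137]], [0, [-0.05, 0.012, 0], [0, 0, 0]], [0, [-0.05, 0.012, 0], [0, 0, 0]], [0, [-0.05, 0.012, 0], [0, 0, 0]], [0, [-0.05, 0.012, 0], [0, 0, 0]], [0, [0, 0, 0], [0, 0, 0]]])

```text
time: 2.7
tool_pos: [0.5926, -0.3148, 0.2302]
tcp_rot: [[0.178, 0.984, -0.001], [0.984, -0.178, 0.001], [0.0, -0.002, -1.0]]
ft_force: [0.1, 0.5, -0.3]
width: 1.002
```

```bash
python3 - <<'E'
from h import *
import pickle
c=K('wrist');im=manip.read_camera('wrist');cv2.imwrite('pics/w2.png',im[:,:,::-1]);pickle.dump(c,open('w2.pkl','wb'))
cv2.imwrite('pics/w2b.png',cv2.resize(im[:,:,::-1],(800,600),interpolation=cv2.INTER_CUBIC))
s=manip.get_state();print(s['time'],s['tool_pos'],np.degrees(np.arctan2(*s['tcp_rot'][[1,0],0])))
E
```

```text
2.75 [ 0.59312412 -0.31282246  0.23067007] 79.86289649026891
```

View pics/w2b.png

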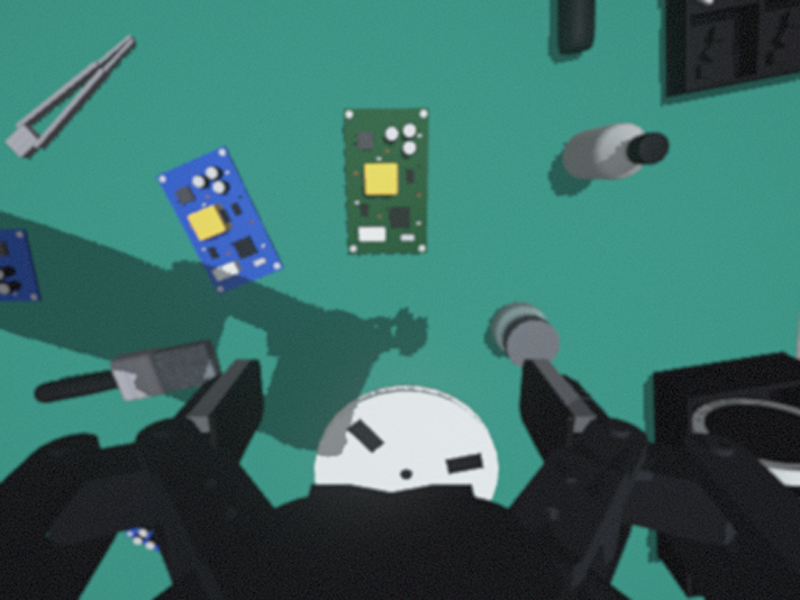

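Holder is found: centre near (0.556,0.122), turned 13.2°, and both views agree. This picture shows the green board with corners at (343,109), (429,108), (427,253) and (347,254); the parts jar is at (530,335).

```bash
python3 - <<'E'
from h import *
import pickle
np.set_printoptions(precision=4,suppress=True)
c=pickle.load(open('w2.pkl','rb'));g=lambda u,v,z:onz('w',(u/1.5625,v/1.5625),z,c)
P=[g(*q,.025) for q in[(343,109),(429,108),(427,253),(347,254)]]
P=np.array(P);print(P,P.mean(0));y=(P[0]+P[1]-P[2]-P[3])/2;x=(P[1]+P[2]-P[0]-P[3])/2
a=np.degrees(np.arctan2(y[1],y[0]));print(np.linalg.norm(y),np.linalg.norm(x),a,np.degrees(np.arctan2(x[1],x[0])))
t=np.r_[P.mean(0)[:2],.0]
print('jar',g(532,340,.05)-P.mean(0),'bottle',g(580,158,.0)-P.mean(0))
t[2]=.13;plan(t,a,2)
E
```

```text
[[ 0.5784 -0.1962  0.025 ]
 [ 0.6419 -0.207   0.025 ]
 [ 0.6234 -0.3153  0.025 ]
 [ 0.5589 -0.3045  0.025 ]] [ 0.6007 -0.2557  0.025 ]
0.109957566930188 0.06489173669650769 80.05936619722502 -9.523280550390808
jar [ 0.0933 -0.1392  0.025 ] bottle [ 0.1606 -0.0082 -0.025 ]
from [ 0.5931 -0.3128  0.2307] 79.86 turn(tool rz) -0.003 dist 0.1159708041950697
[0, [np.float64(0.0288), np.float64(-0.0013), np.float64(0.0503)], [0, 0, np.float64(-0.0017)]]
[0, [np.float64(0.0288), np.float64(-0.0013), np.float64(0.0503)], [0, 0, np.float64(-0.0017)]]
```

Request:
apply_moves(targets=[[0, [0.029, -0.001, 0.05], [0, 0, 0]], [0, [0.029, -0.001, 0.05], [0, 0, 0]], [0, [0, 0, 0.05], [0, 0, 0]], [0, [0, 0, 0.045], [0, 0, 0]], [0, [0, 0, 0.02], [0, 0, 0]], [0, [0, 0, 0.01], [0, 0, 0]], [0, [0, 0, 0], [0, 0, 0]]], force=30)

```text
time: 3.62
tool_pos: [0.6022, -0.2552, 0.0074]
tcp_rot: [[0.175, 0.985, 0.001], [0.985, -0.175, -0.001], [-0.0, 0.001, -1.0]]
ft_force: [1.2, 0.0, 0.1]
width: 1.001
```

```bash
python3 - <<'E'
from h import *
im=manip.read_camera('side');sc=manip.read_camera('scene')
s=manip.get_state();print(s['time'],s['tool_pos'],s['ft_force'])
f=lambda i,x,y:cv2.resize(i[y:y+100,x:x+100,::-1],(400,400),interpolation=cv2.INTER_CUBIC)
cv2.imwrite('pics/g1.png',cv2.hconcat([f(im,255,170),f(sc,150,165)]))
E
```

```text
3.725 [ 0.60260908 -0.25576388  0.00844565] [-0.08704345  0.07287123 -0.1480366 ]
```

View pics/g1.png

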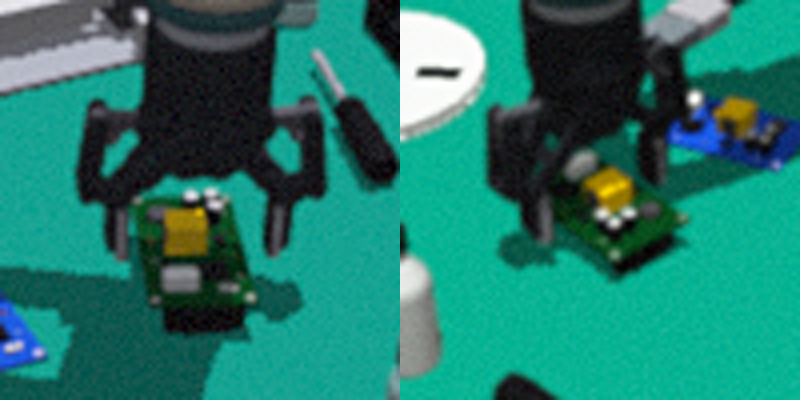

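The jaws straddle the long edges. I'll lower 7 mm and close.

Request:
apply_moves(targets=[[0, [0, -0.001, 0.007], [0, 0, 0]], [255, [0, 0, 0], [0, 0, 0]], [255, [0, 0, 0], [0, 0, 0]], [255, [0, 0, 0], [0, 0, 0]], [255, [0, 0, 0], [0, 0, 0]], [255, [0, 0, 0], [0, 0, 0]]], force=35)

```text
time: 4.47
tool_pos: [0.6006, -0.2552, -0.0006]
tcp_rot: [[0.175, 0.985, 0.0], [0.985, -0.175, -0.0], [-0.0, 0.0, -1.0]]
ft_force: [-0.3, 0.2, 1.2]
width: 0.735
```

Request:
apply_moves(targets=[[255, [0, 0, 0], [0, 0, 0]], [255, [0, 0, -0.02], [0, 0, 0]], [255, [0, 0, -0.03], [0, 0, 0]], [255, [0, 0, -0.04], [0, 0, 0]], [255, [0, 0, 0], [0, 0, 0]]])

```text
time: 5.1
tool_pos: [0.6028, -0.2561, 0.0952]
tcp_rot: [[0.175, 0.985, 0.008], [0.985, -0.175, -0.004], [-0.002, 0.009, -1.0]]
ft_force: [-0.1, -0.4, -2.3]
width: 0.735
```

```bash
python3 - <<'E'
from h import *
c=K('wrist');im=manip.read_camera('side');w=manip.read_camera('wrist')
s=manip.get_state();print(s['time'],s['tool_pos'],s['ft_force'],s['width'])
f=lambda i,x,y:cv2.resize(i[y:y+100,x:x+100,::-1],(400,400),interpolation=cv2.INTER_CUBIC)
cv2.imwrite('pics/g2.png',cv2.hconcat([f(im,255,150),cv2.resize(w[84:,56:456,::-1],(400,300)).copy() if 0 else cv2.copyMakeBorder(cv2.resize(w[:,:,::-1],(400,300)),50,50,0,0,cv2.BORDER_CONSTANT)]))
# targets: mid point between ledges and turn
th=np.radians(13.2);X=np.array([np.cos(th),np.sin(th)]);Y=np.array([-X[1],X[0]]);O=np.array([.5565,.1224])
print(O-.0125*Y)
plan(np.r_[O-.0125*Y,.10],103.2,8,255,nt=4)
E
```

```text
5.2 [ 0.60062538 -0.25508179  0.08981357] [-0.07300538 -0.19566577 -1.80016598] 0.7326542776989965
[0.55935439 0.11023026]
from [ 0.6006 -0.2551  0.0898] 79.92 turn(tool rz) -0.406 dist 0.3677770449776248
[255, [np.float64(0.0441), np.float64(-0.0131), np.float64(-0.0013)], [0, 0, np.float64(-0.1016)]]
[255, [np.float64(0.0452), np.float64(-0.0085), np.float64(-0.0013)], [0, 0, np.float64(-0.1016)]]
[255, [np.float64(0.0458), np.float64(-0.0039), np.float64(-0.0013)], [0, 0, np.float64(-0.1016)]]
[255, [np.float64(0.0459), np.float64(0.0007), np.float64(-0.0013)], [0, 0, np.float64(-0.1016)]]
[255, [np.float64(0.0456), np.float64(0.0054), np.float64(-0.0013)], [0, 0, 0]]
[255, [np.float64(0.0456), np.float64(0.0054), np.float64(-0.0013)], [0, 0, 0]]
[255, [np.float64(0.0456), np.float64(0.0054), np.float64(-0.0013)], [0, 0, 0]]
[255, [np.float64(0.0456), np.float64(0.0054), np.float64(-0.0013)], [0, 0, 0]]
```

View pics/g2.png

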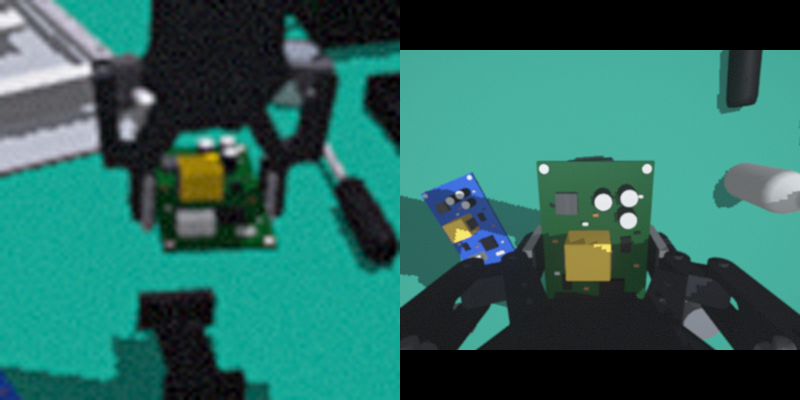

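The board is held flat, and the stand below is empty. Carrying it to above the holder.

Request:
apply_moves(targets=[[255, [0.044, -0.013, -0.002], [0, 0, -0.102]], [255, [0.045, -0.008, -0.002], [0, 0, -0.102]], [255, [0.046, -0.004, -0.001], [0, 0, -0.102]], [255, [0.046, 0.001, -0.001], [0, 0, -0.102]], [255, [0.046, 0.005, -0.001], [0, 0, 0]], [255, [0.046, 0.005, -0.001], [0, 0, 0]], [255, [0.046, 0.005, 0], [0, 0, 0]], [255, [0.046, 0.005, 0], [0, 0, 0]], [255, [0, 0, 0], [0, 0, 0]], [255, [0, 0, 0], [0, 0, 0]]])

```text
time: 6.45
tool_pos: [0.5571, 0.1108, 0.0961]
tcp_rot: [[-0.23, 0.973, -0.002], [0.973, 0.23, -0.001], [-0.0, -0.002, -1.0]]
ft_force: [-0.2, 0.6, -0.7]
width: 0.736
```

```bash
python3 - <<'E'
from h import *
import pickle
s=manip.get_state();c=K('wrist');w=manip.read_camera('wrist');im=manip.read_camera('side')
pickle.dump(c,open('w3.pkl','wb'))
print(s['time'],s['tool_pos'],s['ft_force'],s['width'],np.degrees(np.arctan2(*s['tcp_rot'][[1,0],0])))
cv2.imwrite('pics/w3.png',cv2.resize(w[:,:,::-1],(800,600),interpolation=cv2.INTER_CUBIC))
cv2.imwrite('pics/s3.png',cv2.resize(im[100:220,180:320,::-1],(700,600),interpolation=cv2.INTER_CUBIC))
E
```

```text
6.45 [0.55710346 0.11078909 0.09611819] [-0.23128769  0.58280888 -0.71906594] 0.7356454204352944 103.30744314865382
```

View pics/w3.png

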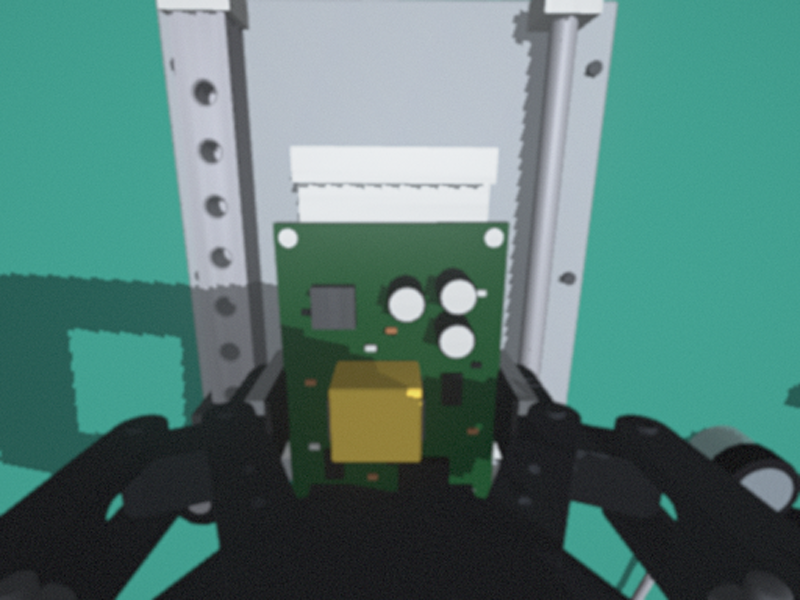

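View pics/s3.png

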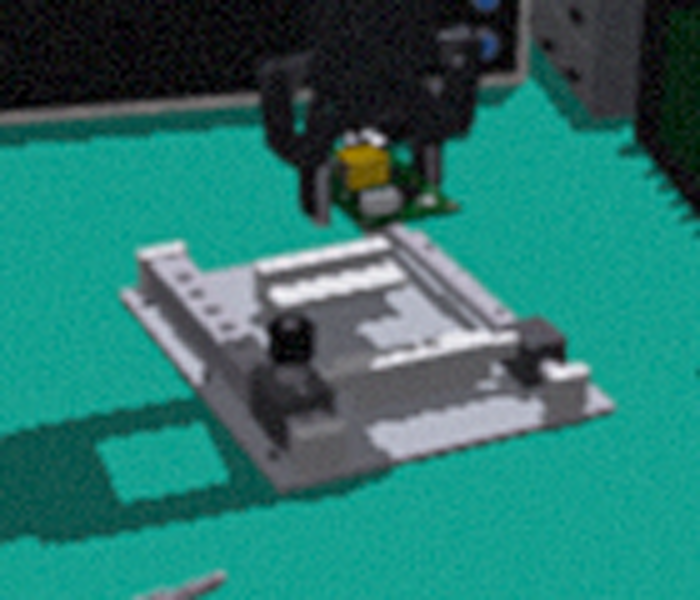

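```bash
python3 - <<'E'
from h import *
import pickle
np.set_printoptions(precision=4,suppress=True)
c=pickle.load(open('w3.pkl','rb'));g=lambda u,v,z:onz('w',(u/1.5625,v/1.5625),z,c)[:2]
th=np.radians(13.2);X=np.array([np.cos(th),np.sin(th)]);Y=np.array([-X[1],X[0]]);O=np.array([.5565,.1224])
H=lambda p:np.array([(p-O)@X,(p-O)@Y])
l,r=g(274,222,.1217),g(509,221,.1217);print('board far edge',H(l),H(r),np.linalg.norm(r-l))
print('lip',H(g(291,183,.042)),H(g(497,184,.042)),'expect y .051')
print('lip top back',H(g(290,146,.042)),H(g(498,147,.042)))
print('tcp',H(np.array([.5571,.1108])), 'now',H(manip.get_state()['tool_pos'][:2]),manip.get_state()['tool_pos'])
E
```

```text
board far edge [-0.0324  0.043 ] [0.0309 0.0435] 0.06323584223924691
lip [-0.0453  0.0515] [0.0459 0.0513] expect y .051
lip top back [-0.0448  0.067 ] [0.0452 0.0668]
tcp [-0.0021 -0.0114] now [-0.0018 -0.0122] [0.5575 0.1101 0.0966]
```

Request:
apply_moves(targets=[[255, [0, 0.001, 0.03], [0, 0, 0]], [255, [0, 0, 0.025], [0, 0, 0]], [255, [0, 0, 0.015], [0, 0, 0]], [255, [0, 0, 0.01], [0, 0, 0]], [255, [0, 0, 0.005], [0, 0, 0]], [255, [0, 0, 0], [0, 0, 0]], [255, [0, 0, 0], [0, 0, 0]]])

```text
time: 7.42
tool_pos: [0.5592, 0.1115, 0.0131]
tcp_rot: [[-0.23, 0.973, 0.001], [0.973, 0.23, 0.0], [-0.0, 0.001, -1.0]]
ft_force: [-0.5, 0.1, -1.9]
width: 0.732
```

Request:
apply_moves(targets=[[255, [0, 0, 0.003], [0, 0, 0]], [255, [0, 0, 0.002], [0, 0, 0]], [255, [0, 0, 0], [0, 0, 0]]])

```text
time: 7.8
tool_pos: [0.5587, 0.1115, 0.0075]
tcp_rot: [[-0.23, 0.973, 0.0], [0.973, 0.23, 0.0], [0.0, 0.0, -1.0]]
ft_force: [-0.4, 0.6, 1.1]
width: 0.732
```

```bash
python3 - <<'E'
from h import *
im=manip.read_camera('side');sc=manip.read_camera('scene')
s=manip.get_state();print(s['time'],s['tool_pos'],s['ft_force'],s['width'])
f=lambda i,x,y:cv2.resize(i[y:y+100,x:x+100,::-1],(400,400),interpolation=cv2.INTER_CUBIC)
cv2.imwrite('pics/p1.png',cv2.hconcat([f(im,200,110),f(sc,285,200)]))
E
```

```text
7.9 [0.55873339 0.11148202 0.00746556] [-0.57596617  0.13234949  1.70374866] 0.7317829320077681
```

View pics/p1.png

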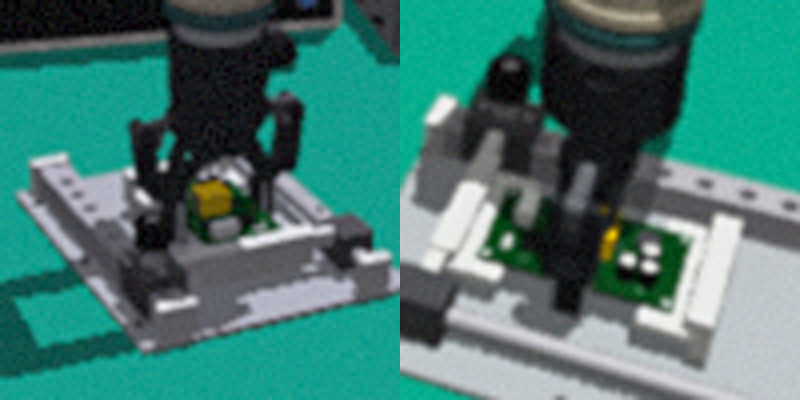

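The board is down on the ledges between the lips: the vertical force went from -1.9 to +1.7 N. Letting go.

Request:
apply_moves(targets=[[0, [0, 0, 0], [0, 0, 0]], [0, [0, 0, 0], [0, 0, 0]], [0, [0, 0, 0], [0, 0, 0]], [0, [0, 0, 0], [0, 0, 0]], [0, [0, 0, 0], [0, 0, 0]], [0, [0, 0, -0.015], [0, 0, 0]], [0, [0, 0, -0.03], [0, 0, 0]], [0, [0, 0, -0.045], [0, 0, 0]], [0, [-0.02, 0, -0.04], [0, 0, 0]], [0, [-0.04, 0, 0], [0, 0, 0]], [0, [-0.05, 0, 0], [0, 0, 0]], [0, [-0.02, 0, 0], [0, 0, 0]], [0, [0, 0, 0], [0, 0, 0]]])

```text
time: 9.52
tool_pos: [0.5887, -0.0158, 0.1379]
tcp_rot: [[-0.228, 0.974, 0.001], [0.974, 0.228, 0.0], [0.0, 0.001, -1.0]]
ft_force: [0.4, 0.5, 0.2]
width: 1.001
```

```bash
python3 - <<'E'
from h import *
import pickle
s=manip.get_state();c=K('wrist');w=manip.read_camera('wrist');im=manip.read_camera('side')
pickle.dump(c,open('w4.pkl','wb'))
print(s['time'],s['tool_pos'],s['ft_force'],s['width'],np.degrees(np.arctan2(*s['tcp_rot'][[1,0],0])))
cv2.imwrite('pics/w4.png',cv2.resize(w[:,:,::-1],(800,600),interpolation=cv2.INTER_CUBIC))
cv2.imwrite('pics/s4.png',cv2.resize(im[100:220,180:320,::-1],(700,600),interpolation=cv2.INTER_CUBIC))
E
```

```text
9.525 [ 0.58872856 -0.01584515  0.13786728] [0.38845592 0.48798633 0.21060986] 1.000661412498417 103.18291873177985
```

View pics/w4.png

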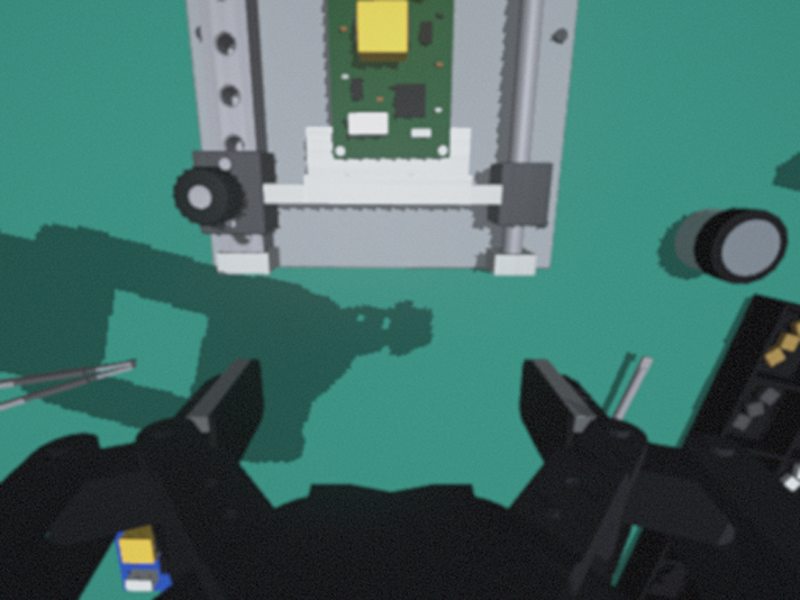

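View pics/s4.png

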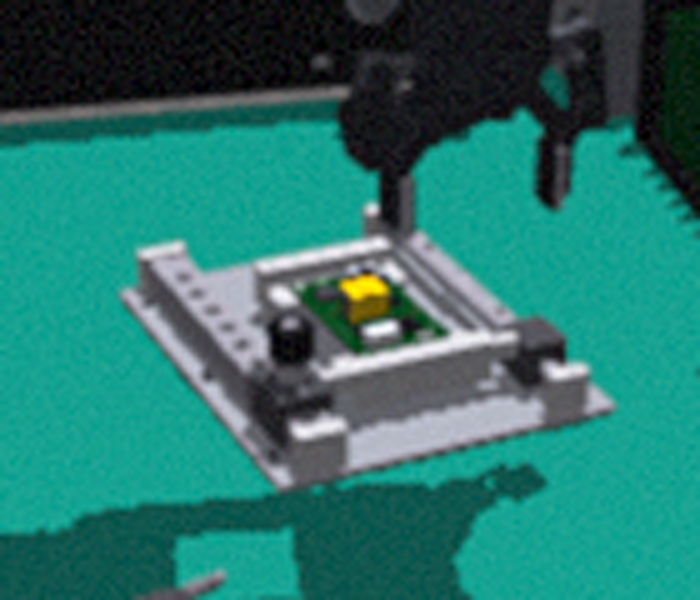

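The board lies flat and square on both ledges, with its near edge at row 158 and the lip at about row 180. The knob top is at (200,197).

```bash
python3 - <<'E'
from h import *
import pickle
np.set_printoptions(precision=4,suppress=True)
c=pickle.load(open('w4.pkl','rb'));g=lambda u,v,z:onz('w',(u/1.5625,v/1.5625),z,c)[:2]
k=g(200,197,.08);print('knob wrist',k)
im=cv2.imread('pics/s4.png')
print('side',onz('side',(180+290/5,100+325/5),.08))
th=np.radians(13.2);X=np.array([np.cos(th),np.sin(th)]);Y=np.array([-X[1],X[0]]);O=np.array([.5565,.1224])
H=lambda p:np.array([(p-O)@X,(p-O)@Y])
print('model',O-.085*X-.086*Y,'knob in H',H(k),'board near edge',H(g(331,159,.033)),H(g(451,158,.033)))
kk=(k+O-.085*X-.086*Y)/2;print(kk);plan(np.r_[kk,.11],103.2,2)
E
```

```text
knob wrist [0.4925 0.0199]
side [0.4899 0.0137 0.08  ]
model [0.4934 0.0193] knob in H [-0.0857 -0.0852] board near edge [-0.0318 -0.0672] [ 0.0341 -0.0667]
[0.493  0.0196]
from [ 0.5884 -0.0141  0.1376] 103.33 turn(tool rz) 0.002 dist 0.10492325985735008
[0, [np.float64(0.0274), np.float64(-0.0426), np.float64(0.0138)], [0, 0, np.float64(0.0011)]]
[0, [np.float64(0.0273), np.float64(-0.0426), np.float64(0.0138)], [0, 0, np.float64(0.0011)]]
```

Request:
apply_moves(targets=[[0, [0.027, -0.043, 0.01], [0, 0, 0]], [0, [0.027, -0.043, 0.01], [0, 0, 0]], [0, [0, 0, 0.03], [0, 0, 0]], [0, [0, 0, 0.025], [0, 0, 0]], [0, [0, 0, 0.012], [0, 0, 0]], [0, [0, 0, 0], [0, 0, 0]], [0, [0, 0, 0], [0, 0, 0]]], force=60)

```text
time: 10.5
tool_pos: [0.4932, 0.0179, 0.0514]
tcp_rot: [[-0.23, 0.973, 0.002], [0.973, 0.23, 0.0], [-0.0, 0.002, -1.0]]
ft_force: [0.3, 0.1, -0.4]
width: 1.003
```

```bash
python3 - <<'E'
from h import *
im=manip.read_camera('side');sc=manip.read_camera('scene')
s=manip.get_state();print(s['time'],s['tool_pos'],s['ft_force'],s['width'])
f=lambda i,x,y:cv2.resize(i[y:y+100,x:x+100,::-1],(400,400),interpolation=cv2.INTER_CUBIC)
cv2.imwrite('pics/k1.png',cv2.hconcat([f(im,190,110),f(sc,265,170)]))
E
```

```text
10.6 [0.49316212 0.01777332 0.05134931] [-0.30293131  0.22817895  1.05424078] 1.0001558389870695
```

View pics/k1.png

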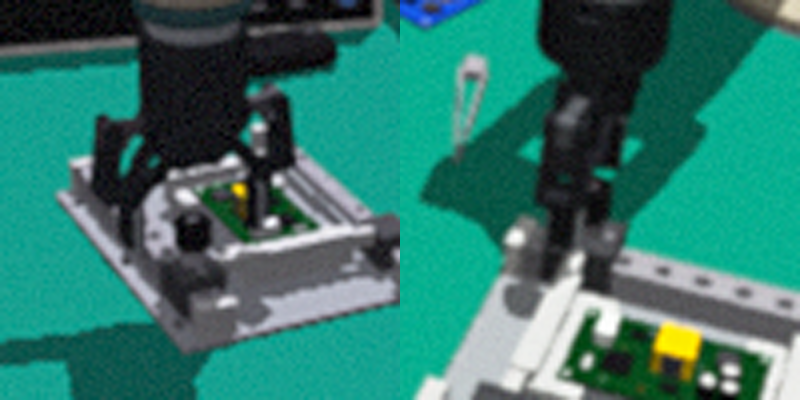

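The knob is between the jaws. Nudging 2 mm and closing.

Request:
apply_moves(targets=[[0, [0.002, 0, 0.002], [0, 0, 0]], [255, [0, 0, 0], [0, 0, 0]], [255, [0, 0, 0], [0, 0, 0]], [255, [0, 0, 0], [0, 0, 0]], [255, [0, 0, 0], [0, 0, 0]], [255, [0, 0, 0], [0, 0, 0]], [255, [0, 0, 0], [0, 0, 0]], [255, [0, 0, 0], [0, 0, 0]], [255, [0, 0, 0], [0, 0, 0]]], force=60)

```text
time: 11.72
tool_pos: [0.4914, 0.0195, 0.0486]
tcp_rot: [[-0.23, 0.973, -0.002], [0.973, 0.23, -0.0], [0.0, -0.002, -1.0]]
ft_force: [-4.6, -1.4, 4.6]
width: 0.281
```

```bash
python3 - <<'E'
from h import *
im=manip.read_camera('side');sc=manip.read_camera('scene')
s=manip.get_state();print(s['time'],s['tool_pos'],s['ft_force'],s['width'])
f=lambda i,x,y:cv2.resize(i[y:y+100,x:x+100,::-1],(400,400),interpolation=cv2.INTER_CUBIC)
cv2.imwrite('pics/k2.png',cv2.hconcat([f(im,190,110),f(sc,265,170)]))
E
```

```text
11.825 [0.49143515 0.01945336 0.04863329] [-5.96174302 -1.10046118  5.19658593] 0.2882286751502294
```

View pics/k2.png

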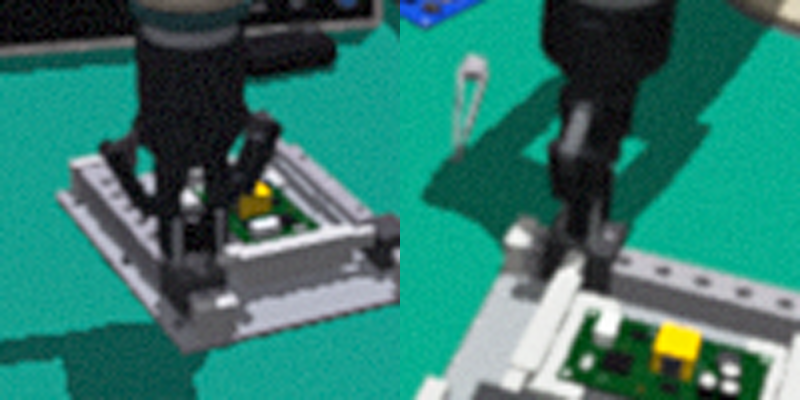

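Gripped: opening about 24 mm. Pulling up 11 mm.

Request:
apply_moves(targets=[[255, [0, -0.001, -0.003], [0, 0, 0]], [255, [0, 0, -0.004], [0, 0, 0]], [255, [0, 0, -0.004], [0, 0, 0]], [255, [0, 0, 0], [0, 0, 0]], [255, [0, 0, 0], [0, 0, 0]]])

```text
time: 12.45
tool_pos: [0.4911, 0.0195, 0.0591]
tcp_rot: [[-0.23, 0.973, 0.0], [0.973, 0.23, 0.0], [0.0, 0.0, -1.0]]
ft_force: [5.1, -0.1, -7.4]
width: 0.288
```

```bash
python3 - <<'E'
from h import *
im=manip.read_camera('side');sc=manip.read_camera('scene')
s=manip.get_state();print(s['time'],s['tool_pos'],s['ft_force'],s['width'])
f=lambda i,x,y:cv2.resize(i[y:y+100,x:x+100,::-1],(400,400),interpolation=cv2.INTER_CUBIC)
cv2.imwrite('pics/k3.png',cv2.hconcat([f(im,190,110),f(sc,265,170)]))
E
```

```text
12.55 [0.49114695 0.01945013 0.05911538] [ 5.64530005 -0.39332867 -6.42015325] 0.2832712323590118
```

View pics/k3.png

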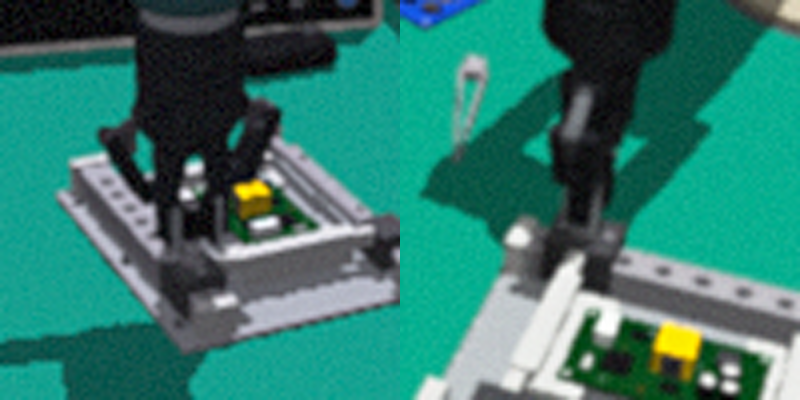

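The plunger is pulled about 10.5 mm; the spring force of about 7 N matches. Sliding 25 mm.

Request:
apply_moves(targets=[[255, [0.003, 0.0005, -0.0005], [0, 0, 0]], [255, [0.005, 0, 0], [0, 0, 0]], [255, [0.005, 0, 0], [0, 0, 0]], [255, [0.005, 0, 0], [0, 0, 0]], [255, [0.005, 0, 0], [0, 0, 0]], [255, [0.002, 0, 0], [0, 0, 0]], [255, [0, 0, 0], [0, 0, 0]], [255, [0, 0, 0], [0, 0, 0]]])

```text
time: 13.55
tool_pos: [0.4856, 0.044, 0.0598]
tcp_rot: [[-0.23, 0.973, -0.0], [0.973, 0.23, 0.0], [0.0, -0.0, -1.0]]
ft_force: [3.1, -1.1, -8.5]
width: 0.284
```

```bash
python3 - <<'E'
from h import *
im=manip.read_camera('side');sc=manip.read_camera('scene')
s=manip.get_state();p=s['tool_pos'];print(s['time'],p,s['ft_force'],s['width'])
th=np.radians(13.2);X=np.array([np.cos(th),np.sin(th)]);Y=np.array([-X[1],X[0]]);d=p[:2]-np.array([.49115,.01945]);print('moved',d@X,d@Y)
f=lambda i,x,y:cv2.resize(i[y:y+100,x:x+100,::-1],(400,400),interpolation=cv2.INTER_CUBIC)
cv2.imwrite('pics/k4.png',cv2.hconcat([f(im,190,110),f(sc,285,200)]))
E
```

```text
13.65 [0.4856092  0.04398649 0.05974914] [ 3.20612136 -0.27305823 -8.80780589] 0.28782247118079657
moved 0.00020852263271756185 0.025153454698051053
```

View pics/k4.png

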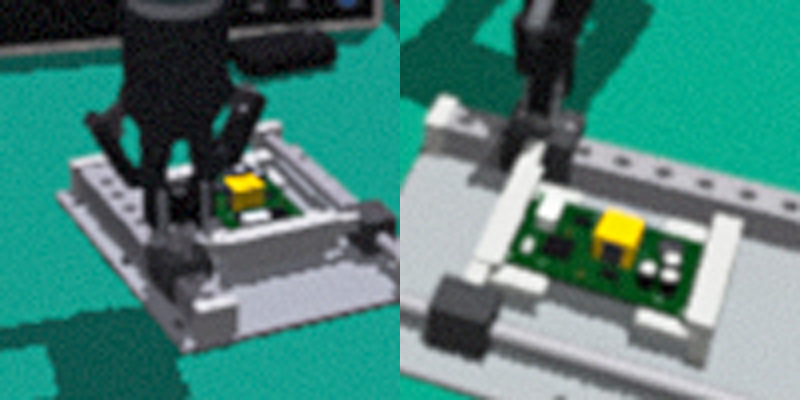

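The rail moved 25.2 mm and the board appears caught at both ends. Lowering the pin.

Request:
apply_moves(targets=[[255, [0, 0, 0.003], [0, 0, 0]], [255, [0, 0, 0.004], [0, 0, 0]], [255, [0, 0, 0.004], [0, 0, 0]], [255, [0, 0, 0.0005], [0, 0, 0]], [255, [0, 0, 0], [0, 0, 0]]])

```text
time: 14.28
tool_pos: [0.4858, 0.0439, 0.0487]
tcp_rot: [[-0.23, 0.973, 0.0], [0.973, 0.23, 0.0], [0.0, 0.0, -1.0]]
ft_force: [-2.4, -0.0, 0.8]
width: 0.286
```

```bash
python3 - <<'E'
from h import *
im=manip.read_camera('side');sc=manip.read_camera('scene')
s=manip.get_state();p=s['tool_pos'];print(s['time'],p,s['ft_force'],s['width'])
th=np.radians(13.2);X=np.array([np.cos(th),np.sin(th)]);Y=np.array([-X[1],X[0]]);d=p[:2]-np.array([.49115,.01945]);print('moved',d@X,d@Y)
f=lambda i,x,y:cv2.resize(i[y:y+100,x:x+100,::-1],(400,400),interpolation=cv2.INTER_CUBIC)
cv2.imwrite('pics/k5.png',cv2.hconcat([f(im,190,110),f(sc,285,200)]))
E
```

```text
14.375 [0.48577497 0.04390572 0.04867822] [-3.27170238 -0.39560184  2.3988734 ] 0.28199597033991763
moved 0.0003514673163529517 0.0250369658919585
```

View pics/k5.png

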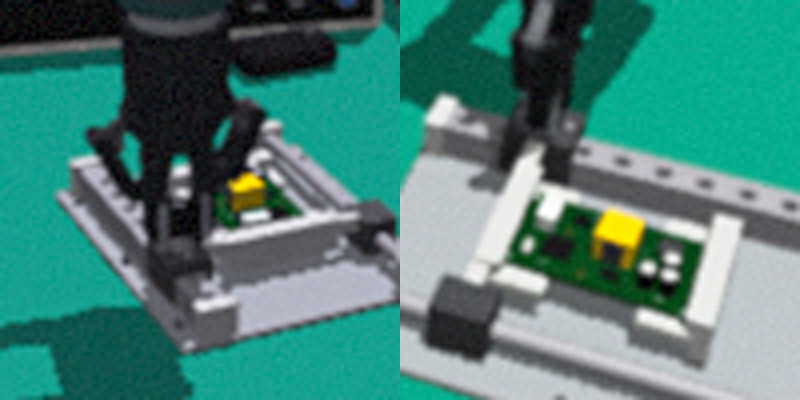

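Request:
apply_moves(targets=[[255, [0, 0, 0.0005], [0, 0, 0]], [255, [0, 0, 0], [0, 0, 0]], [255, [0, 0, 0], [0, 0, 0]], [255, [0, 0, 0], [0, 0, 0]]])

```text
time: 14.88
tool_pos: [0.4858, 0.0438, 0.0486]
tcp_rot: [[-0.23, 0.973, 0.0], [0.973, 0.23, 0.0], [-0.0, 0.0, -1.0]]
ft_force: [-4.5, -1.0, 5.1]
width: 0.283
```

```bash
python3 - <<'E'
from h import *
import pickle
s=manip.get_state();p=s['tool_pos'];print(s['time'],p,s['ft_force'],s['width'])
c=K('wrist');w=manip.read_camera('wrist');pickle.dump(c,open('w5.pkl','wb'))
cv2.imwrite('pics/w5.png',cv2.resize(w[:,:,::-1],(800,600),interpolation=cv2.INTER_CUBIC))
E
```

```text
14.875 [0.48584859 0.04384885 0.048643  ] [-4.50479766 -0.97245348  5.13763257] 0.28343279840529156
```

View pics/w5.png

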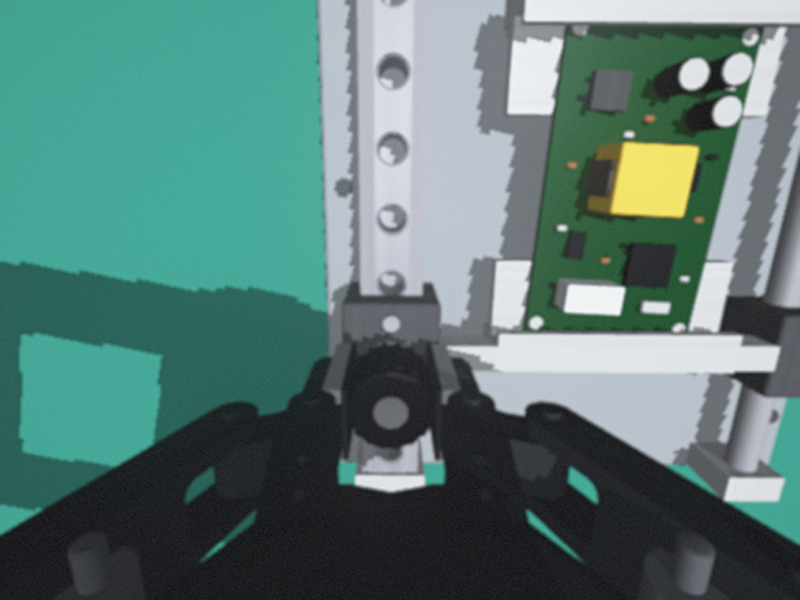

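Both board ends run under the lips: the far lip edge is at row 23 and the near one at row 332. The knob sits centred in the jaws. The extra 0.5 mm down command raised the force to 5.1 N without moving the tool, so the pin is on its stop. Handing in.

```bash
python3 -c "
from cell import manip
print(manip.hand_in())"
```

```text
the job is handed in; nothing more can be done
None
```

I laid the green board across the two ledges and let go of it. I then pulled the plunger, slid the movable rail one hole towards the fixed rail, and let the pin drop. The job was handed in at about 15 s with the gripper still on the knob.

**Board placement:** after release the wrist picture put the board's centre at about (1, -12) mm in the holder's frame, square on both ledges.

**Plunger and slide:** the tool rose about 10.5 mm on the pull, and the 6 to 9 N spring force fits the plunger's stated range. The tool then moved 25.0 mm along the slide.

**Last checks:**
- The tool is back at its gripping height (48.6 mm both times) and pressing down with about 5 N. A further 0.5 mm down command did not move it, so the pin is home on its stop.
- The wrist picture shows both board ends under the lips. I did not measure the board's final position along the slide; it follows from the webs being 112 mm apart.
- The grip is set to 60 N, at an opening of about 24 mm on the 26 mm knob. The force on the fingers is not reported directly.
- I saw no contact with the bystanders, but I did not re-measure their positions at the end.

No check failed. The one disagreement was the side view, which put the knob about 6 mm from the wrist-camera estimate. I used the wrist estimate, averaged with the position worked out from the holder, and the grip confirmed it.

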